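Load spice jars into a sprung scale until the pointer reaches the red band

TASK

Make up a spice set by weight: put spice jars one at a time upright into the wells of the blue tray on the spring scale, each pushed gently fully home in its well and let go, until the pan has sunk so far that the pointer rests inside the red band, and leave the jars that are not needed standing on the worktop. The tray lies loosely a few millimetres off its place, so feel for the wells; never push the pan down to its bottom stop, and leave the honey jar, the mug and the salt shaker alone.

Things in the scene. Friction and masses are not known exactly. Their poses are not given: they have to be found in the camera images.
- spring_scale: white spring scale, fixed; housing 100 (x) x 200 (y) mm, origin on the worktop under its centre, z up; its face with the red band looks along its -x. A steel pan 112 x 225 mm sinks straight down on a spring. Heights above the worktop with joint pan at q: pan top 85 mm - q, tray top 111 mm - q, well floors 89 mm - q, jar bottoms when home the same.
- pan_centre (a point): centre of the pan's top; axes as the scale's. On the pan a blue tray 74 x 190 x 26 mm with 3 round wells (44.5 mm wide, 22 deep, 2 mm chamfer), nominally at x = 0, y = -58, 0, 58 mm in this frame. The tray lies with play: shifted 3 to 8 mm from there (at most 6 in x, 6 in y), not turned, in a direction that no pose shows; about 10 N sideways would move it.
- pan (a joint): how far the pan has sunk, m: 0 at the top stop, 0.046 at the bottom stop (never push it beyond 0.043). Damped spring, 220 N/m: 1 mm for each 0.22 N, so a jar sinks it about 7 mm. It rests at 1 to 9 mm at the start. The pointer is in the red band from 0.019 to 0.0283; two or three jars are needed.
- jar_a_mid (a point): spice jar, a glass cylinder 41 mm in diameter and 105 mm tall with a dark screw cap, about 160 g (up to 8 % more or less, not known), standing upright on the worktop; the point is its centre, half-way up
- jar_b_mid (a point): spice jar, a glass cylinder 41 mm in diameter and 105 mm tall with a dark screw cap, about 160 g (up to 8 % more or less, not known), standing upright on the worktop; the point is its centre, half-way up
- jar_c_mid (a point): spice jar, a glass cylinder 41 mm in diameter and 105 mm tall with a dark screw cap, about 160 g (up to 8 % more or less, not known), standing upright on the worktop; the point is its centre, half-way up
- jar_d_mid (a point): spice jar, a glass cylinder 41 mm in diameter and 105 mm tall with a dark screw cap, about 160 g (up to 8 % more or less, not known), standing upright on the worktop; the point is its centre, half-way up
- honey_jar_mid (a point): bystander: honey jar 66 x 72 x 102 mm, centre half-way up
- mug_a_mid (a point): bystander: mug 83 x 115 x 86 mm, the point is 43 mm up
- salt_mid (a point): bystander: salt shaker 44 x 44 x 90 mm, centre half-way up
Mind the look-alikes: they are no part of the job. What is shaped like the part that bears jar_c_mid but purple is not meant.

How it is judged:
By the outcome, as a careful person would: the job done as asked, in the order asked, and still so for the second after the job is handed in, with the robot touching nothing.
It also fails if it takes over 72 s, if anything falls off the work surface, if the arm or the gripper's body presses on something with over 40 N, if the wrist force passes 120 N, or if a joint passes its speed limit or range.

ROBOT

A 6-joint arm with a two-finger parallel gripper is mounted at the origin on a cart in front of the work surface, level with it; the furniture and walls round the work are solid. World frame = base frame: x ahead of the robot, y to its left, z up, the work surface at z = 0. Lengths are in m, angles in rad, forces in N, time in s.
With the tool pointing down it reaches from about 0.35 to 0.975 m from the base axis. Payload 4.9 kg.
Tool frame: the origin (TCP) lies midway between the tips of the shut fingers; the grasp point (between the pads) lies 19 mm behind it; z points along the fingers, y is the line along which they close (so a half turn about z gives the same grasp; the last joint's range is limited). The gripper opens to 85 mm and grips with 20 to 120 N. Pads are 22 mm wide; open, the fingers measure 114 mm over their backs; the gripper's body (76 mm by 85 mm) begins 54 mm behind the grasp point. The pads swing forward as they close: fully open they stand 13 mm farther back than shut.
Start: joints at [-1.365, 0.053, 1.613, -0, 1.476, -0.119], TCP at [0.199, -0.592, 0.231] pointing down, gripper open.
Joint ranges: [-3.01, 3.01], [-1.01, 2.22], [0.06, 2.58], [-1.02, 4.17], [0.09, 2.62], [-3.14, 3.14]. Speed limits (rad/s): [2.57, 2.57, 3.14, 3.14, 3.14, 3.14].

INTERFACE

Orientations are given as a unit quaternion [w, x, y, z].
In Python, from plant import * gives the robot as it stands.
- The arm moves only by the tool jog_arm, never from a script. Its argument "targets" is a list of rows, each a list of 3 entries, a list of its own where there are three numbers: the shift along the tool's x, y, z in units of 25 mm (1.0 is 25 mm), then the turn, a rotation vector about the tool's x, y, z in units of 8 degrees (1.0 is 8 degrees), then the opening in per cent of the stroke, from 0 (shut) to 100 (fully open). A call has 1 to 8 rows; each row is the pose to reach, as a shift and turn from the pose commanded when the call began, along the tool's axes at that moment; what a row does not reach only later rows make up. A row lasts 1/8 s, in which the tool goes at most 62.5 mm and 10.7 degrees, less where a joint would pass 70% of its speed; a pose out of reach is approached as far as the arm can. A call with a gripper value outside its range is refused whole. The fingers move at their own pace and stop on an object; the grip force is fixed at half the most. Time passes only in rows, so rows that repeat a pose let the fingers close. It gives the time, the measured TCP pose, the force, the opening and the grip force at its end, in the units of the state.
- state(): the state, without advancing time (a new reading comes with each control period).
- grab_frame(name): name is "side" or "top"; returns (picture, depth): 384x512x3 uint8, red, green, blue; 384x512 float32, m along the optical axis (not along the pixel's ray), 0 where there is no reading.
- camera_params(name): a dict with "fovy" (degrees; the focal length in pixels is half the picture's height over the tangent of half this angle, whatever the lens; pixels are square), "cx", "cy" (the principal point, pixels), "rvec" (rotation vector, rad) and "tvec" (3), from world to camera coordinates, as OpenCV has them. Camera axes: x right, y down, z forward; pixel columns grow to the right and rows downward; lengths in m; the calibration is good to about 2 mm. A picture is of the moment at which its call begins. camera_params takes no time and is no camera call.
- job_done(): hands the job in; it is judged then, once.
The state is a dict: "time": time; "joint_pos": joint angles; "joint_vel": joint speeds; "joint_efforts": joint torques, N m; "tool_pos": TCP position; "tool_rot": TCP orientation; "contact_force": force on the tool from outside, world axes, zero at the start; "ft_torque": the same for the moment, N m; "gripper_width": opening from 0.0 (shut) to 1.0 (fully open); "grasp_force": force on a finger pad.
Only numpy, scipy, OpenCV 4.12 (cv2) and the standard library are available. Lean on these libraries where they do the work, as an engineer would, in place of code of your own. Each camera call takes 0.05 s, during which the arm holds its last target. There are 200 camera calls.

## Working session

There is one attempt and no reset: what is moved stays moved. The work goes in short steps, Python scripts to look and compute and a tool call to move; the robot and the scene stay as the last step left them, time stands still between calls to the robot, and variables do not carry over. Pictures are saved under pics/ and viewed, at most 10 in all, crops included, and the job is handed in when it is done.

Besides the shell and the picture viewer there is one more tool, called by a JSON object that holds its "method" and its "body". jog_arm: Moves the arm, as the interface text tells. Its arguments: {"type":"object","properties":{"targets":{"type":"array"}},"required":["targets"]}

```bash
mkdir -p pics; ls; cat > h.py <<'E'
from plant import *
import numpy as np, cv2
def cam(n):
    p=camera_params(n); f=192/np.tan(np.radians(p["fovy"])/2)
    R=cv2.Rodrigues(np.array(p["rvec"],float))[0]; return f,p["cx"],p["cy"],R,np.array(p["tvec"],float),p
def cloud(n,d):
    f,cx,cy,R,t,_=cam(n); v,u=np.mgrid[:384,:512]
    c=np.stack([(u-cx)/f*d,(v-cy)/f*d,d],-1); return (c-t)@R
def ray(n,u,v,z):
    f,cx,cy,R,t,_=cam(n); o=-R.T@t; r=R.T@np.array([(u-cx)/f,(v-cy)/f,1]); return o+r*(z-o[2])/r[2]
E
python3 - <<'E'
from h import *
s=state(); print(s)
for n in("side","top"):
    im,d=grab_frame(n); cv2.imwrite(f"pics/{n}0.png",im[...,::-1]); np.savez(f"{n}0.npz",im=im,d=d); print(cam(n))
E
```

```text
pics
{'time': 0.0, 'joint_pos': array([-1.36496171e+00,  5.33804304e-02,  1.61431710e+00, -9.67280550e-06,
        1.47596861e+00, -1.18994058e-01]), 'joint_vel': array([ 0.00036768,  0.00035488, -0.00083929,  0.00151135, -0.00049189,
       -0.00101187]), 'joint_efforts': array([-1.38018868e-04, -3.93672216e+01, -3.70179248e+01, -9.43053533e-05,
        6.96838993e-03,  1.62479847e-05]), 'tool_pos': array([ 0.19933925, -0.59169947,  0.23003459]), 'tool_rot': array([-1.03555504e-03,  9.86839153e-01,  1.61701609e-01, -4.98111054e-05]), 'contact_force': array([-0.13254529,  0.76357413,  0.15058977]), 'ft_torque': array([ 0.04934998,  0.01478048, -0.03803518]), 'grasp_force': 0.0, 'gripper_width': 1.0011610112410438}
(np.float64(381.08288319115184), 259.34593197196267, 190.8115414187478, array([[ 0.99053168, -0.13590716,  0.01939689],
       [-0.03140223, -0.3618439 , -0.93170966],
       [ 0.13364466,  0.92227883, -0.36268564]]), array([-0.47613555,  0.12136565,  1.03240624]), {'fovy': 53.4804355282274, 'cx': 259.34593197196267, 'cy': 190.8115414187478, 'rvec': array([ 1.93982404, -0.11953718,  0.10934327]), 'tvec': array([-0.47613555,  0.12136565,  1.03240624])})
(np.float64(374.6122767679252), 252.36885227384687, 197.97551897636234, array([[-0.0132147 , -0.9997347 , -0.01886554],
       [-0.98084016,  0.01662778, -0.19410333],
       [ 0.19436553,  0.01593906, -0.98079967]]), array([0.07299861, 0.47817732, 1.1300059 ]), {'fovy': 54.27299452276896, 'cx': 252.36885227384687, 'cy': 197.97551897636234, 'rvec': array([ 2.09484543, -2.12664748,  0.18844358]), 'tvec': array([0.07299861, 0.47817732, 1.1300059 ])})
```

View pics/side0.png

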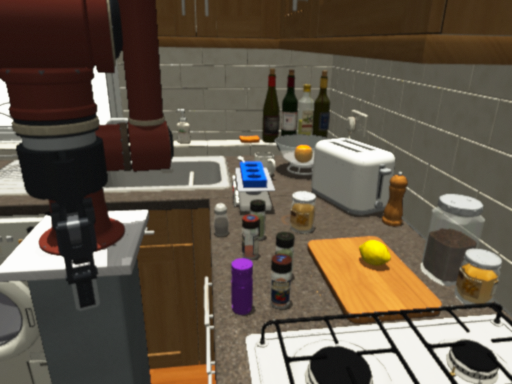

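View pics/top0.png

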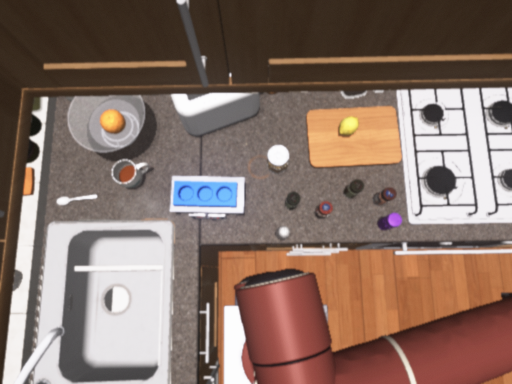

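The side view shows four spice jars: (250,238), (258,218), (285,250) and (280,283). The top view has them at (325,209), (292,200), (355,187) and (387,195).

Possible look-alikes (top-view pixels):
- purple cylinder (391,221), which is the decoy
- salt shaker (283,232)
- honey jar (278,157)
- pepper mill, only in the side view at (397,198)

I choose the four glass jars with dark caps. The tray is at (207,193), and the mug is at (127,173), beyond the scale.

```bash
python3 - <<'E'
from h import *
z=np.load("top0.npz"); im,d=z["im"],z["d"]; P=cloud("top",d); hsv=cv2.cvtColor(im,cv2.COLOR_RGB2HSV)
# tops at cap height
for n,(u,v),r in [("a",(292,200),14),("b",(325,209),14),("c",(355,187),14),("d",(387,195),14),("purple",(391,221),14),("salt",(283,232),10),("honey",(278,157),16),("mug",(127,173),28)]:
    w=P[v-r:v+r+1,u-r:u+r+1].reshape(-1,3); zt=np.percentile(w[:,2],97); s=w[(w[:,2]>zt-.01)]
    print(n,"ztop %.3f"%zt,"mid",(s.min(0)[:2]+s.max(0)[:2])/2,"ext",np.ptp(s,0)[:2],len(s))
w=P[165:225,160:255].reshape(-1,3); h=hsv[165:225,160:255].reshape(-1,3); c=im[165:225,160:255].reshape(-1,3)
blue=(h[:,0]>95)&(h[:,0]<130)&(h[:,1]>110)
b=w[blue]; zt=np.median(b[b[:,2]>.09][:,2]); print("tray z",zt,np.histogram(w[:,2],bins=np.arange(0,.13,.004)))
t=b[abs(b[:,2]-zt)<.006]; r=cv2.minAreaRect((t[:,:2]*1000).astype(np.float32)); print("tray",r)
pan=w[(w[:,2]>.065)]; print("pan all",cv2.minAreaRect((pan[:,:2]*1000).astype(np.float32)))
cv2.imwrite("pics/crop.png",cv2.resize(np.vstack([im[150:240,150:270],im[150:240,280:400]])[...,::-1],None,fx=3.3,fy=3.3,interpolation=cv2.INTER_CUBIC))
E
```

```text
a ztop 0.108 mid [ 0.36875999 -0.01383219] ext [0.23682804 0.12169835] 147
b ztop 0.107 mid [ 0.35287812 -0.06221535] ext [0.20506429 0.21846468] 148
c ztop 0.107 mid [ 0.38604247 -0.11031346] ext [0.27139298 0.31466089] 151
d ztop 0.108 mid [ 0.37273831 -0.15856971] ext [0.24478467 0.4111734 ] 157
purple ztop 0.107 mid [ 0.33485331 -0.16190582] ext [0.16901467 0.41784561] 159
salt ztop 0.090 mid [0.31763074 0.00193851] ext [0.13456953 0.09015695] 86
honey ztop 0.105 mid [4.42397114e-01 3.11416557e-04] ext [0.38410228 0.09341114] 360
mug ztop 0.090 mid [0.449398  0.2973533] ext [0.39810404 0.50067263] 224
tray z 0.10592490498760744 (array([1439,  267,   20,   20,   38,   38,   28,    5,    0,    3,    5,
          3,   10,    7,   24,   15,    2,   30,   58,  430,  698,  275,
         42,   41,   25,  199,  687,  187,    1,    0,    0,    0]), array([0.   , 0.004, 0.008, 0.012, 0.016, 0.02 , 0.024, 0.028, 0.032,
       0.036, 0.04 , 0.044, 0.048, 0.052, 0.056, 0.06 , 0.064, 0.068,
       0.072, 0.076, 0.08 , 0.084, 0.088, 0.092, 0.096, 0.1  , 0.104,
       0.108, 0.112, 0.116, 0.12 , 0.124, 0.128]))
tray ((484.8975524902344, 207.8657684326172), (187.77565002441406, 71.46050262451172), 87.89990997314453)
pan all ((398.4620666503906, 189.6273193359375), (335.1759033203125, 238.24656677246094), 8.50944709777832)
```

View pics/crop.png

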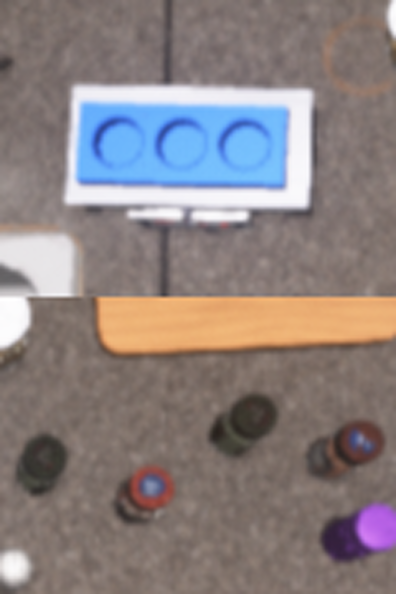

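The crop shows the tray's three wells clearly, with the tray offset on the pan. The chosen jars are two with black caps and two with dark reddish caps. The purple decoy is separate from them.

```bash
cat >> h.py <<'E'
def jars(im,d,P,pts,zc=.105):
    out=[]
    for u,v in pts:
        r=16; w=P[v-r:v+r+1,u-r:u+r+1].reshape(-1,3); dd=d[v-r:v+r+1,u-r:u+r+1].ravel()
        s=w[(dd>0)&(w[:,2]>.085)&(w[:,2]<.13)]; s0=np.median(s[:,:2],0); s=s[np.hypot(*(s[:,:2]-s0).T)<.04]; s=s[s[:,2]>np.percentile(s[:,2],75)-.008]
        out.append((np.r_[cv2.minEnclosingCircle((s[:,:2]*1000).astype(np.float32))[0],s[:,:2].mean(0)*1000,np.median(s[:,2])*1000],len(s)))
    return out
def tray(im,d,P):
    """outer tray outline, wells and pan, by mask contours cast on their planes"""
    hsv=cv2.cvtColor(im,cv2.COLOR_RGB2HSV); m=((hsv[...,0]>95)&(hsv[...,0]<130)&(hsv[...,1]>100)).astype(np.uint8); m[:,:150]=0;m[:,260:]=0;m[:160]=0;m[230:]=0
    b=P[(m>0)&(P[...,2]>.08)&(d>0)]; return m,b
E
python3 - <<'E'
from h import *
z=np.load("top0.npz"); im,d=z["im"],z["d"]; P=cloud("top",d)
np.set_printoptions(precision=1,suppress=True)
for n,r in zip("abcd purple salt honey".replace(" ","|").split("|")[0:1]*0+["a","b","c","d","pur","salt","honey","mug"],jars(im,d,P,[(292,200),(325,209),(355,187),(387,195),(391,221),(283,232),(278,157),(127,173)])): print(n,r)
m,b=tray(im,d,P)
zt=np.percentile(b[:,2],60); print("zt",zt*1e3)
c=max(cv2.findContours(m,0,1)[0],key=cv2.contourArea)
q=np.array([ray("top",u,v,zt)[:2]*1000 for u,v in c[:,0]],np.float32); print("outline",cv2.minAreaRect(q))
# wells: saturated-darker pixels / depth drop below the top plane
well=((P[...,2]<zt-.007)&(P[...,2]>.07)&(m>0)&(d>0)).astype(np.uint8)
er=np.zeros_like(m); cv2.drawContours(er,[c],-1,1,-1); er=cv2.erode(er,np.ones((5,5)))
n,l,s,ce=cv2.connectedComponentsWithStats(well*er)
for i in range(1,n):
    if s[i,4]>60: print("well",s[i],ray("top",*ce[i],zt)*1e3)
p=P[(d>0)&(P[...,2]>.068)&(P[...,2]<.088)]; 
p=p[(abs(p[:,0]-.485)<.09)&(abs(p[:,1]-.2)<.15)]; print("pan",np.median(p[:,2])*1e3,cv2.minAreaRect((p[:,:2]*1000).astype(np.float32)))
t=P[(d>0)&(P[...,2]<.02)&(abs(P[...,0]-.45)<.1)&(abs(P[...,1]-.08)<.03)]; print("worktop z",np.median(t[:,2])*1e3)
E
```

```text
a (array([467.6, -57.3, 467.4, -56.9, 105.8]), 143)
b (array([ 437.3, -152.1,  437. , -151.7,  105. ]), 145)
c (array([ 503.1, -249.4,  502.2, -248.6,  105.3]), 144)
d (array([ 476.6, -343.3,  476.2, -341.8,  105.5]), 149)
pur (array([ 398.7, -351.2,  398.2, -350.7,  105.5]), 153)
salt (array([372.7, -27. , 371.6, -26.5,  88.7]), 58)
honey (array([603.1, -15.2, 602.5, -15.1, 101.5]), 351)
mug (array([565. , 463.6, 565.9, 469. ,  87. ]), 44)
zt 105.46778387966201
outline ((483.79931640625, 207.67794799804688), (188.46389770507812, 73.89877319335938), 87.76345825195312)
well [179 186  14  14 156] [487.9 265.  105.5]
well [198 186  14  14 155] [486.2 207.5 105.5]
well [217 187  15  14 161] [483.4 150.  105.5]
pan 81.07687803490828 ((484.3351745605469, 204.3636474609375), (225.1600341796875, 123.71576690673828), 87.5914306640625)
worktop z 0.31004555858767957
```

Checks: cap tops measure about 105 mm, the tray is 188 x 74 mm and the well pitch is 57.5 mm, all as expected. Moving above jar a at (467, -57).

{"method": "jog_arm", "body": {"targets": [[[16.99, -16.85, 0], [0, 0, -8.92], 100], [[16.99, -16.85, 0], [0, 0, -8.92], 100], [[16.99, -16.85, 0], [0, 0, -8.92], 100], [[16.99, -16.85, 0], [0, 0, -8.92], 100], [[16.99, -16.85, 0], [0, 0, -8.92], 100], [[16.99, -16.85, 0], [0, 0, -8.92], 100], [[16.99, -16.85, 0], [0, 0, -8.92], 100], [[16.99, -16.85, 0], [0, 0, -8.92], 100]]}}

```text
time: 1.1
tool_pos: [0.4239, -0.1433, 0.2311]
tool_rot: [0.0, 0.707, 0.707, 0.0]
contact_force: [0.4, -0.1, -0.1]
gripper_width: 1.003
grasp_force: 0.0
```

```bash
cat >> h.py <<'E'
from scipy.spatial.transform import Rotation as Ro
def go(x,y,z):
    "units to reach world mm x,y,z with tool x=+Y, y=+X, z down"
    s=state(); q=np.array(s["tool_rot"]); R=Ro.from_quat(np.r_[q[1:],q[0]])
    T=Ro.from_matrix(np.array([[0,1,0],[1,0,0],[0,0,-1.]]))
    p=np.array(s["tool_pos"])*1e3
    print("t %.2f"%s["time"],"tcp",p.round(1),"F",np.round(s["contact_force"],2),"w %.3f g %.1f"%(s["gripper_width"],s["grasp_force"]))
    print("shift",(R.inv().apply(np.array([x,y,z])-p)/25).round(3),"turn",((R.inv()*T).as_rotvec(degrees=True)/8).round(3))
E
python3 -c "
from h import *
go(467.5,-57,230)"
```

```text
t 1.10 tcp [ 423.9 -143.3  231.1] F [ 0.41 -0.06 -0.12] w 1.003 g 0.0
shift [3.453 1.744 0.043] turn [ 0.003  0.001 -0.001]
```

{"method": "jog_arm", "body": {"targets": [[[3.45, 1.74, 0], [0, 0, 0], 100], [[3.45, 1.74, 0], [0, 0, 0], 100], [[3.45, 1.74, 2], [0, 0, 0], 100], [[3.45, 1.74, 4], [0, 0, 0], 100], [[3.45, 1.74, 6], [0, 0, 0], 100], [[3.45, 1.74, 7.2], [0, 0, 0], 100], [[3.45, 1.74, 7.2], [0, 0, 0], 100]]}}

```text
time: 1.98
tool_pos: [0.4642, -0.0582, 0.0481]
tool_rot: [-0.003, 0.707, 0.707, -0.002]
contact_force: [-0.2, 0.4, 0.2]
gripper_width: 0.999
grasp_force: 0.0
```

```bash
python3 -c "
from h import *
go(467.5,-57,50)"
```

```text
t 1.98 tcp [464.2 -58.2  48.1] F [-0.19  0.43  0.18] w 0.999 g 0.0
shift [ 0.05   0.131 -0.075] turn [-0.05  -0.015 -0.004]
```

{"method": "jog_arm", "body": {"targets": [[[0.05, 0.13, -0.05], [0, 0, 0], 30], [[0.05, 0.13, -0.05], [0, 0, 0], 30], [[0.05, 0.13, -0.05], [0, 0, 0], 30], [[0.05, 0.13, -0.05], [0, 0, 0], 30], [[0.05, 0.13, -0.05], [0, 0, 0], 30], [[0.05, 0.13, -0.05], [0, 0, 0], 30]]}}

```text
time: 2.72
tool_pos: [0.4714, -0.0582, 0.0547]
tool_rot: [0.001, 0.707, 0.707, 0.0]
contact_force: [-1.3, 0.6, 6.2]
gripper_width: 0.473
grasp_force: 57.8
```

```bash
python3 -c "
from h import *
go(486,207.6,230)"
```

```text
t 2.73 tcp [471.4 -58.2  54.7] F [-1.29  0.62  6.18] w 0.473 g 57.8
shift [10.627  0.595 -7.021] turn [ 0.015  0.007 -0.003]
```

{"method": "jog_arm", "body": {"targets": [[[0, 0, -1], [0, 0, 0], 30], [[0, 0, -3], [0, 0, 0], 30], [[0, 0, -5], [0, 0, 0], 30], [[1, 0.1, -6.5], [0, 0, 0], 30], [[3, 0.2, -6.5], [0, 0, 0], 30], [[5, 0.3, -6.5], [0, 0, 0], 30], [[7, 0.4, -6.5], [0, 0, 0], 30], [[9, 0.5, -6.5], [0, 0, 0], 30]]}}

```text
time: 3.72
tool_pos: [0.4829, 0.1688, 0.2159]
tool_rot: [0.001, 0.707, 0.707, 0.001]
contact_force: [1.1, 0.5, -1.3]
gripper_width: 0.472
grasp_force: 58.9
```

{"method": "jog_arm", "body": {"targets": [[[2, 0.1, 0], [0, 0, 0], 30], [[4, 0.16, 0], [0, 0, 0], 30], [[4, 0.16, 0.8], [0, 0, 0], 30], [[4, 0.16, 0.8], [0, 0, 0], 30], [[4, 0.16, 0.8], [0, 0, 0], 30]]}}

```text
time: 4.35
tool_pos: [0.487, 0.2661, 0.195]
tool_rot: [0.0, 0.708, 0.706, -0.0]
contact_force: [0.1, 0.1, -1.1]
gripper_width: 0.471
grasp_force: 58.8
```

```bash
python3 - <<'E'
from h import *
go(488,265.2,200)
im,d=grab_frame("top"); cv2.imwrite("pics/t1.png",cv2.resize(im[120:260,130:300,::-1],None,fx=3,fy=3,interpolation=2))
s,ds=grab_frame("side"); cv2.imwrite("pics/s1.png",cv2.resize(s[110:240,180:320,::-1],None,fx=4,fy=4,interpolation=2)); np.savez("t1.npz",im=im,d=d,s=s,ds=ds)
E
```

```text
t 4.35 tcp [487.  266.1 195. ] F [ 0.05  0.15 -1.12] w 0.471 g 58.8
shift [-0.035  0.039 -0.198] turn [-0.002  0.002 -0.014]
```

View pics/s1.png

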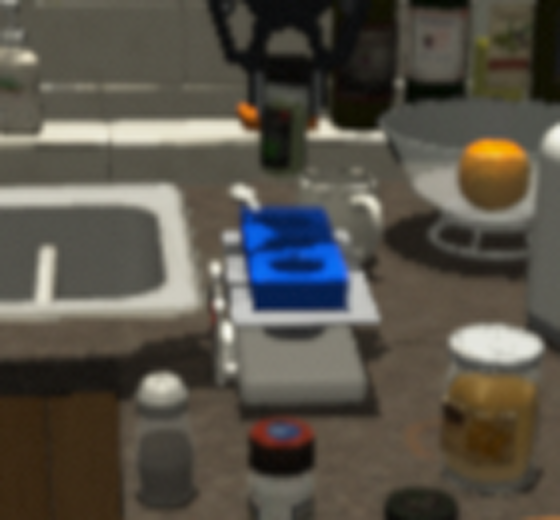

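The side crop shows the black-capped jar held upright between the fingers, its bottom at about side (251,151). The tray sits below with its wells free.

```bash
cat >> h.py <<'E'
def held(s,ds):
    st=state(); p=np.array(st["tool_pos"])
    P=cloud("side",ds); k=(ds>0)&(abs(P[...,0]-p[0])<.03)&(abs(P[...,1]-p[1])<.04)&(P[...,2]<p[2]-.005)&(P[...,2]>p[2]-.09)
    m=k.astype(np.uint8); n,l,sa,ce=cv2.connectedComponentsWithStats(m); i=1+np.argmax(sa[1:,4]); Q=P[l==i]*1e3
    x0,y0,w,h,a=sa[i]; rows=[np.where(l[r]==i)[0] for r in range(y0+2,y0+h-4)]
    lo=Q[Q[:,2]<np.percentile(Q[:,2],70)]
    print("held n",a,"x mean",Q[:,0].mean().round(1),"x mid",((np.percentile(Q[:,0],1)+np.percentile(Q[:,0],99))/2).round(1),"w",np.ptp(Q[:,0]).round(1),"yfront",np.percentile(Q[:,1],5).round(1),"zmin",np.percentile(Q[:,2],1).round(1))
E
python3 - <<'E'
from h import *
z=np.load("t1.npz"); held(z["s"],z["ds"])
# common check: jar d and b standing, seen by side camera vs top
Ps=cloud("side",z["ds"])
for n,x,y in(("b",437,-152),("c",503,-249)):
    k=(abs(Ps[...,0]*1e3-x)<35)&(abs(Ps[...,1]*1e3-y)<35)&(Ps[...,2]>.02)&(Ps[...,2]<.12); Q=Ps[k]*1e3; k2=Q[:,2]<95
    print(n,"x mid",(np.percentile(Q[k2,0],1)+np.percentile(Q[k2,0],99))/2,"yfront",np.percentile(Q[k2,1],5),"ztop",np.percentile(Q[:,2],98))
hs=cv2.cvtColor(z["s"],cv2.COLOR_RGB2HSV); k=(hs[...,0]>100)&(hs[...,0]<130)&(hs[...,1]>150)&(abs(Ps[...,0]-.485)<.08)&(abs(Ps[...,1]-.2)<.13)&(Ps[...,2]>.07)
Q=Ps[k]*1e3; lo=Q[Q[:,2]<102]; print("tray side: x",np.percentile(lo[lo[:,1]<125],[1,99],axis=0) if (lo[:,1]<125).any() else None,"ztop",np.percentile(Q[:,2],[50,90]),"ymin",np.percentile(Q[:,1],1))
E
```

```text
held n 159 x mean 482.0 x mid 483.3 w 38.8 yfront 246.1 zmin 145.2
b x mid 435.3477707183466 yfront -171.77370498849035 ztop 107.04382736698626
c x mid 500.98174243485704 yfront -268.1922547747081 ztop 107.77022355430086
tray side: x [[447.35354519 108.73885697  83.826963  ]
 [512.03920696 119.14587077 101.81956404]] ztop [105.32251487 108.11454592] ymin 109.40815705985429
```

{"method": "jog_arm", "body": {"targets": [[[-0.02, 0.08, 0.5], [0, 0, 0], 30], [[-0.02, 0.08, 1.0], [0, 0, 0], 30], [[-0.02, 0.08, 1.2], [0, 0, 0], 30], [[-0.02, 0.08, 1.2], [0, 0, 0], 30], [[-0.02, 0.08, 1.2], [0, 0, 0], 30]]}}

```text
time: 5.08
tool_pos: [0.4892, 0.2668, 0.1654]
tool_rot: [0.0, 0.707, 0.707, 0.0]
contact_force: [0.1, -1.5, -0.9]
gripper_width: 0.469
grasp_force: 58.8
```

```bash
python3 - <<'E'
from h import *
s,ds=grab_frame("side"); go(489,265.5,145); held(s,ds)
E
```

```text
t 5.12 tcp [489.3 266.8 165.6] F [ 0.42  0.6  -1.92] w 0.474 g 58.8
shift [-0.053 -0.012  0.822] turn [ 0.006 -0.003 -0.003]
held n 274 x mean 485.4 x mid 488.9 w 58.1 yfront 230.4 zmin 93.9
```

{"method": "jog_arm", "body": {"targets": [[[-0.05, 0, 0.2], [0, 0, 0], 30], [[-0.05, 0, 0.4], [0, 0, 0], 30], [[-0.05, 0, 0.6], [0, 0, 0], 30], [[-0.05, 0, 0.8], [0, 0, 0], 30], [[-0.05, 0, 0.8], [0, 0, 0], 30], [[-0.05, 0, 0.8], [0, 0, 0], 30]]}}

```text
time: 5.88
tool_pos: [0.4892, 0.2654, 0.1453]
tool_rot: [0.0, 0.707, 0.707, 0.0]
contact_force: [1.6, -0.2, -0.9]
gripper_width: 0.472
grasp_force: 58.5
```

```bash
cat >> h.py <<'E'
def q(s,ds,save=None):
    "tray top height (side view, blue)"
    Ps=cloud("side",ds); hs=cv2.cvtColor(s,cv2.COLOR_RGB2HSV)
    k=(hs[...,0]>100)&(hs[...,0]<130)&(hs[...,1]>150)&(abs(Ps[...,0]-.485)<.08)&(abs(Ps[...,1]-.2)<.13)&(Ps[...,2]>.04)
    Q=Ps[k]*1e3; f=Q[Q[:,1]<118]; near=Q[(Q[:,1]>125)]
    print("tray top z p50/90",np.percentile(near[:,2],[50,90]).round(1),"front face z",np.percentile(f[:,2],[2,98]).round(1),"x",np.percentile(f[:,0],[1,99]).round(1))
    if save: cv2.imwrite(save,cv2.resize(s[110:240,180:320,::-1],None,fx=4,fy=4,interpolation=2))
E
python3 - <<'E'
from h import *
z=np.load("t1.npz"); q(z["s"],z["ds"]); z=np.load("side0.npz"); q(z["im"],z["d"])
s,ds=grab_frame("side"); go(489,265.5,145); q(s,ds)
E
```

```text
tray top z p50/90 [106.6 108.3] front face z [ 84.4 108. ] x [444.3 512.2]
tray top z p50/90 [106.7 108.3] front face z [ 84.5 108.2] x [444.3 512.4]
t 5.92 tcp [489.2 265.4 145.3] F [ 1.66 -0.42 -2.03] w 0.472 g 58.5
shift [ 0.004 -0.008  0.012] turn [ 0.003 -0.    -0.004]
tray top z p50/90 [104.6 105.9] front face z [ 82.  105.5] x [444.4 512.2]
```

{"method": "jog_arm", "body": {"targets": [[[0, 0.04, 0], [0, 0, 0], 30], [[0, 0.04, 0.2], [0, 0, 0], 30], [[0, 0.04, 0.4], [0, 0, 0], 30], [[0, 0.04, 0.5], [0, 0, 0], 30], [[0, 0.04, 0.5], [0, 0, 0], 30]]}}

```text
time: 6.55
tool_pos: [0.4898, 0.2654, 0.1323]
tool_rot: [-0.0, 0.707, 0.707, -0.0]
contact_force: [-0.2, -0.1, -0.2]
gripper_width: 0.472
grasp_force: 58.7
```

```bash
python3 - <<'E'
from h import *
s,ds=grab_frame("side"); go(489,265.5,123); q(s,ds)
E
```

```text
t 6.60 tcp [489.8 265.4 132.5] F [-0.13 -1.35  0.32] w 0.472 g 58.8
shift [ 0.004 -0.031  0.38 ] turn [-0.005  0.001 -0.003]
tray top z p50/90 [100.9 102.3] front face z [ 78.3 102.6] x [446.2 512.3]
```

{"method": "jog_arm", "body": {"targets": [[[0, 0, 0.15], [0, 0, 0], 30], [[0, 0, 0.3], [0, 0, 0], 30], [[0, 0, 0.3], [0, 0, 0], 30], [[0, 0, 0.3], [0, 0, 0], 30]]}}

```text
time: 7.1
tool_pos: [0.4901, 0.2655, 0.1253]
tool_rot: [0.0, 0.707, 0.707, 0.0]
contact_force: [-0.6, 0.3, 0.6]
gripper_width: 0.469
grasp_force: 59.2
```

```bash
python3 - <<'E'
from h import *
s,ds=grab_frame("side"); go(489,265.5,130); q(s,ds)
E
```

```text
t 7.15 tcp [490.1 265.4 125.3] F [0.24 0.6  1.25] w 0.466 g 59.2
shift [ 0.002 -0.046 -0.187] turn [ 0.002 -0.001 -0.004]
tray top z p50/90 [94.1 95.4] front face z [71.6 95. ] x [444.5 512.4]
```

{"method": "jog_arm", "body": {"targets": [[[0, 0, -0.16], [0, 0, 0], 30], [[0, 0, -0.16], [0, 0, 0], 30], [[0, 0, -0.16], [0, 0, 0], 100], [[0, 0, -0.16], [0, 0, 0], 100], [[0, 0, -0.16], [0, 0, 0], 100], [[0, 0, -0.16], [0, 0, 0], 100], [[0, 0, -0.16], [0, 0, 0], 100]]}}

```text
time: 8.02
tool_pos: [0.49, 0.2654, 0.129]
tool_rot: [-0.0, 0.707, 0.707, -0.0]
contact_force: [0.5, -0.2, 0.4]
gripper_width: 1.0
grasp_force: 0.0
```

{"method": "jog_arm", "body": {"targets": [[[0, 0, -1], [0, 0, 0], 100], [[0, 0, -2.5], [0, 0, 0], 100], [[0, 0, -4.5], [0, 0, 0], 100], [[-2, -0.3, -5], [0, 0, 0], 100], [[-4.4, -0.6, -5], [0, 0, 0], 100], [[-6.8, -0.9, -5], [0, 0, 0], 100], [[-9.2, -1.2, -5], [0, 0, 0], 100], [[-11.6, -1.5, -5], [0, 0, 0], 100]]}}

```text
time: 9.02
tool_pos: [0.4518, -0.0263, 0.2543]
tool_rot: [0.0, 0.707, 0.707, 0.0]
contact_force: [-0.5, -0.9, 0.5]
gripper_width: 1.001
grasp_force: 0.0
```

```bash
python3 - <<'E'
from h import *
s,ds=grab_frame("side"); go(438.5,-152,200); q(s,ds,"pics/s2.png")
im,d=grab_frame("top"); np.savez("t2.npz",im=im,d=d,s=s,ds=ds); P=cloud("top",d)
m,b=tray(im,d,P); print("top tray z",np.percentile(b[:,2],60)*1e3)
k=P[(d>0)&(P[...,2]>.14)&(P[...,2]<.21)&(abs(P[...,0]-.487)<.06)&(abs(P[...,1]-.265)<.05)]; print("jar top",np.median(k[:,2]),len(k),cv2.minEnclosingCircle((k[:,:2]*1e3).astype(np.float32)))
E
```

```text
t 9.07 tcp [451.1 -32.6 254.3] F [ 0.35 -3.31 -0.01] w 1.000 g 0.0
shift [-4.767 -0.467  2.198] turn [-0.002  0.041 -0.055]
tray top z p50/90 [100.1 101.5] front face z [ 77.9 101.1] x [446.1 512.2]
top tray z 99.69595210527437
jar top 0.18109780459272617 217 ((488.3463134765625, 266.0971984863281), 20.747224807739258)
```

View pics/s2.png

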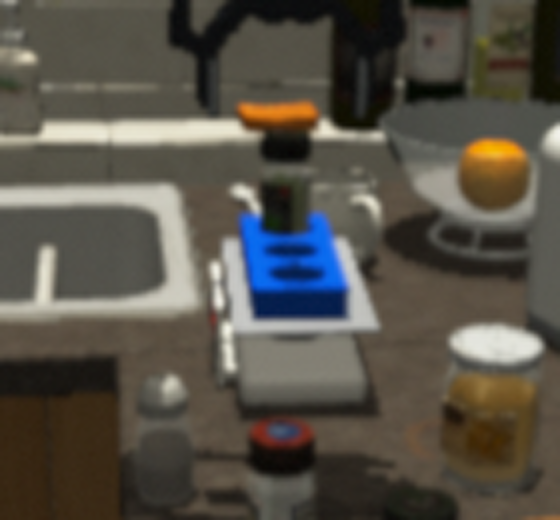

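Side crop: the jar stands home in the far well, at about (250,160) in the full side frame, with its cap top at 181 mm as expected. The pan is at about 11.5 mm. Next is jar b.

{"method": "jog_arm", "body": {"targets": [[[-2, -0.2, 0], [0, 0, 0], 100], [[-4, -0.4, 0], [0, 0, 0], 100], [[-5.1, -0.55, 0], [0, 0, 0], 100], [[-5.1, -0.55, 1.5], [0, 0, 0], 100], [[-5.1, -0.55, 3], [0, 0, 0], 100], [[-5.1, -0.55, 3], [0, 0, 0], 100]]}}

```text
time: 9.88
tool_pos: [0.4367, -0.1505, 0.1756]
tool_rot: [-0.004, 0.707, 0.707, -0.001]
contact_force: [0.3, -0.1, 0.3]
gripper_width: 1.0
grasp_force: 0.0
```

```bash
python3 -c "
from h import *
go(438.8,-152.5,52)"
```

```text
t 9.88 tcp [ 436.7 -150.5  175.6] F [ 0.34 -0.11  0.32] w 1.000 g 0.0
shift [-0.1    0.116  4.944] turn [-0.045 -0.026 -0.   ]
```

{"method": "jog_arm", "body": {"targets": [[[0, 0, 1.5], [0, 0, 0], 100], [[0, 0, 3], [0, 0, 0], 100], [[0, 0, 4.5], [0, 0, 0], 100], [[0, 0, 5.05], [0, 0, 0], 100], [[0, 0, 5.05], [0, 0, 0], 100], [[0, 0, 5.05], [0, 0, 0], 30], [[0, 0, 5.05], [0, 0, 0], 30], [[0, 0, 5.05], [0, 0, 0], 30]]}}

```text
time: 10.88
tool_pos: [0.439, -0.1526, 0.0543]
tool_rot: [0.001, 0.707, 0.707, -0.0]
contact_force: [-3.3, 0.8, 4.7]
gripper_width: 0.466
grasp_force: 58.9
```

{"method": "jog_arm", "body": {"targets": [[[0, 0, 0], [0, 0, 0], 30], [[0, 0, 0], [0, 0, 0], 30], [[0, 0, 0], [0, 0, 0], 30]]}}

```text
time: 11.25
tool_pos: [0.439, -0.1526, 0.0543]
tool_rot: [0.001, 0.707, 0.707, -0.0]
contact_force: [-2.4, 0.8, 5.1]
gripper_width: 0.467
grasp_force: 58.9
```

```bash
python3 -c "
from h import *
go(487.6,207.4,230)"
```

```text
t 11.25 tcp [ 439.  -152.6   54.3] F [-2.43  0.81  5.13] w 0.467 g 58.9
shift [14.395  1.941 -7.04 ] turn [ 0.004  0.007 -0.003]
```

{"method": "jog_arm", "body": {"targets": [[[0, 0, -1], [0, 0, 0], 30], [[0, 0, -3], [0, 0, 0], 30], [[0, 0, -5], [0, 0, 0], 30], [[1, 0.1, -6.5], [0, 0, 0], 30], [[3, 0.4, -6.5], [0, 0, 0], 30], [[5.4, 0.7, -6.5], [0, 0, 0], 30], [[7.8, 1, -6.5], [0, 0, 0], 30], [[10.2, 1.3, -6.5], [0, 0, 0], 30]]}}

```text
time: 12.25
tool_pos: [0.471, 0.1048, 0.2155]
tool_rot: [0.0, 0.707, 0.707, 0.0]
contact_force: [0.7, -0.5, -1.8]
gripper_width: 0.465
grasp_force: 60.0
```

{"method": "jog_arm", "body": {"targets": [[[2, 0.3, 0], [0, 0, 0], 30], [[3.6, 0.55, 0], [0, 0, 0], 30], [[4.2, 0.64, 0.8], [0, 0, 0], 30], [[4.2, 0.64, 1.8], [0, 0, 0], 30], [[4.2, 0.64, 1.8], [0, 0, 0], 30], [[4.2, 0.64, 1.8], [0, 0, 0], 30]]}}

```text
time: 13.0
tool_pos: [0.4876, 0.2078, 0.1712]
tool_rot: [0.0, 0.707, 0.707, 0.0]
contact_force: [-0.3, -0.4, -1.1]
gripper_width: 0.469
grasp_force: 60.1
```

```bash
python3 - <<'E'
from h import *
s,ds=grab_frame("side"); go(487.6,207.4,140); q(s,ds)
E
```

```text
t 13.05 tcp [488.  207.8 171.8] F [ 0.4   0.16 -2.03] w 0.465 g 60.1
shift [-0.017 -0.017  1.27 ] turn [ 0.015 -0.004 -0.007]
tray top z p50/90 [100.3 101.4] front face z [ 78.  101.3] x [445.8 514.8]
```

{"method": "jog_arm", "body": {"targets": [[[-0.01, 0, 0.4], [0, 0, 0], 30], [[-0.01, 0, 0.7], [0, 0, 0], 30], [[-0.01, 0, 0.9], [0, 0, 0], 30], [[-0.01, 0, 1.1], [0, 0, 0], 30], [[-0.01, 0, 1.3], [0, 0, 0], 30], [[-0.01, 0, 1.3], [0, 0, 0], 30], [[-0.01, 0, 1.3], [0, 0, 0], 30]]}}

```text
time: 13.92
tool_pos: [0.4874, 0.2077, 0.138]
tool_rot: [0.0, 0.707, 0.707, 0.0]
contact_force: [-0.2, 0.1, -1.5]
gripper_width: 0.466
grasp_force: 60.1
```

```bash
python3 - <<'E'
from h import *
s,ds=grab_frame("side"); go(487.6,207.4,118); q(s,ds)
E
```

```text
t 13.97 tcp [487.4 207.7 138.1] F [-0.18  0.31 -1.66] w 0.467 g 60.1
shift [-0.012  0.007  0.804] turn [ 0.003 -0.001 -0.004]
tray top z p50/90 [100.5 101.6] front face z [ 78.  101.4] x [444.4 514.8]
```

The jar is in the well without moving the pan. Now I'll press it home.

{"method": "jog_arm", "body": {"targets": [[[0, 0, 0.2], [0, 0, 0], 30], [[0, 0, 0.4], [0, 0, 0], 30], [[0, 0, 0.6], [0, 0, 0], 30], [[0, 0, 0.75], [0, 0, 0], 30], [[0, 0, 0.75], [0, 0, 0], 30], [[0, 0, 0.75], [0, 0, 0], 30]]}}

```text
time: 14.72
tool_pos: [0.4874, 0.2077, 0.1194]
tool_rot: [0.0, 0.707, 0.707, 0.0]
contact_force: [-0.1, 0.2, 0.5]
gripper_width: 0.469
grasp_force: 59.9
```

```bash
python3 - <<'E'
from h import *
s,ds=grab_frame("side"); go(487.6,207.4,118); q(s,ds)
E
```

```text
t 14.78 tcp [487.4 207.7 119.4] F [0.35 0.52 0.2 ] w 0.463 g 59.9
shift [-0.011  0.008  0.057] turn [ 0.003 -0.001 -0.004]
tray top z p50/90 [88.5 89.9] front face z [65.8 89.3] x [444.3 513.5]
```

{"method": "jog_arm", "body": {"targets": [[[0, 0, -0.16], [0, 0, 0], 30], [[0, 0, -0.16], [0, 0, 0], 30], [[0, 0, -0.16], [0, 0, 0], 100], [[0, 0, -0.16], [0, 0, 0], 100], [[0, 0, -0.16], [0, 0, 0], 100], [[0, 0, -0.16], [0, 0, 0], 100], [[0, 0, -0.16], [0, 0, 0], 100]]}}

```text
time: 15.65
tool_pos: [0.4872, 0.2077, 0.123]
tool_rot: [-0.0, 0.707, 0.707, -0.0]
contact_force: [0.4, -0.1, 0.5]
gripper_width: 0.998
grasp_force: 0.0
```

{"method": "jog_arm", "body": {"targets": [[[0, 0, -1], [0, 0, 0], 100], [[0, 0, -2.5], [0, 0, 0], 100], [[0, 0, -4.5], [0, 0, 0], 100], [[-2, 0, -5], [0, 0, 0], 100], [[-4.4, 0.1, -5], [0, 0, 0], 100], [[-6.8, 0.2, -5], [0, 0, 0], 100], [[-9.2, 0.3, -5], [0, 0, 0], 100], [[-11.6, 0.4, -5], [0, 0, 0], 100]]}}

```text
time: 16.65
tool_pos: [0.4969, -0.0842, 0.2483]
tool_rot: [0.0, 0.707, 0.707, 0.0]
contact_force: [0.8, 0.4, 0.2]
gripper_width: 1.002
grasp_force: 0.0
```

```bash
python3 - <<'E'
from h import *
s,ds=grab_frame("side"); go(504.7,-250,200); q(s,ds)
im,d=grab_frame("top"); np.savez("t3.npz",im=im,d=d,s=s,ds=ds); P=cloud("top",d)
m,b=tray(im,d,P); print("top tray z",np.percentile(b[:,2],60)*1e3)
for y in(.265,.207):
    k=P[(d>0)&(P[...,2]>.14)&(P[...,2]<.21)&(abs(P[...,0]-.487)<.06)&(abs(P[...,1]-y)<.026)]; print("jar top",np.median(k[:,2]),len(k),cv2.minEnclosingCircle((k[:,:2]*1e3).astype(np.float32)))
cv2.imwrite("pics/p3.png",np.hstack([cv2.resize(s[110:240,190:310,::-1],None,fx=3.3,fy=4,interpolation=2),cv2.resize(im[160:245,155:250,::-1],(396,520),interpolation=2)]))
z=np.load("side0.npz"); a=z["im"][150:215,225:260]; b=s[150:215,225:260]
cv2.imwrite("pics/band.png",cv2.resize(np.hstack([a,b])[...,::-1],None,fx=8,fy=8,interpolation=2))
E
```

```text
t 16.70 tcp [496.8 -90.7 248.2] F [-0.8  -4.3   0.19] w 0.997 g 0.0
shift [-6.36   0.361  1.965] turn [ 0.001  0.041 -0.049]
tray top z p50/90 [92.6 94. ] front face z [71.5 93.8] x [447.2 512.4]
top tray z 92.42913729850275
jar top 0.17409794447722535 200 ((488.18572998046875, 266.4759521484375), 20.828041076660156)
jar top 0.17404684048886815 190 ((486.3818359375, 208.4118194580078), 20.54873275756836)
```

View pics/band.png

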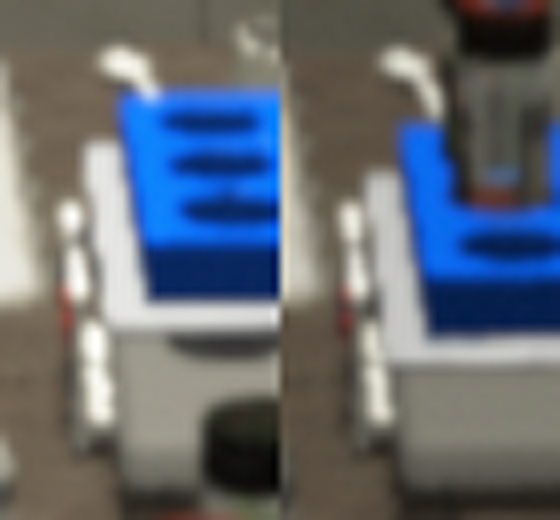

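The left half (start) and right half (now) of the crop show the pan sunk by about 14 mm, but the pointer slot is too coarse to read. The pan is near the lower band edge, so I need a more careful height estimate.

```bash
cat > m.py <<'E'
from h import *
def meas(im,d,js,tag):
    P=cloud("top",d)*1e3; ok=d>0
    # worktop near scale
    wk=ok&(abs(P[...,2])<8)&(abs(P[...,0]-487)<110)&(abs(P[...,1]-206)<170)&((abs(P[...,0]-487)>75)|(abs(P[...,1]-206)>130)); w0=np.median(P[wk][:,2])
    m,_=tray(im,d,P/1e3); k=(m>0)&ok&(P[...,2]>80); zt=np.median(P[k][:,2]); k&=abs(P[...,2]-zt)<5
    k=cv2.erode(k.astype(np.uint8),np.ones((3,3)))>0; t=P[k][:,2]
    out=[]
    for x,y in js:
        c=ok&(np.hypot(P[...,0]-x,P[...,1]-y)<13)&(P[...,2]>90)&(P[...,2]<215); z=P[c][:,2]; z=z[abs(z-np.percentile(z,80))<6]; out.append((round(float(np.median(z)),1),len(z)))
    print(tag,"worktop %.2f"%w0,"tray %.2f sd %.2f n %d -> q %.2f"%(np.median(t),t.std(),len(t),111-np.median(t)+w0),"caps",out)
E
python3 - <<'E'
from m import *
z=np.load("top0.npz"); meas(z["im"],z["d"],[(467.5,-57),(437,-152),(503,-249),(476,-343)],0)
z=np.load("t2.npz"); meas(z["im"],z["d"],[(488,266),(503,-249),(476,-343)],1)
z=np.load("t3.npz"); meas(z["im"],z["d"],[(488,266),(486.3,208.2),(503,-249),(476,-343)],2)
Zs=[]
for i in range(3):
    im,d=grab_frame("top"); meas(im,d,[(488,266),(486.3,208.2),(503,-249),(476,-343)],2)
E
```

```text
0 worktop 0.90 tray 106.24 sd 1.83 n 340 -> q 5.66 caps [(106.7, 56), (105.7, 58), (105.7, 55), (106.0, 57)]
1 worktop 0.84 tray 99.35 sd 1.94 n 428 -> q 12.49 caps [(182.3, 67), (105.6, 58), (106.3, 59)]
2 worktop 0.76 tray 91.98 sd 2.00 n 375 -> q 19.78 caps [(174.9, 63), (174.8, 62), (106.1, 56), (105.9, 57)]
2 worktop 0.82 tray 91.81 sd 1.97 n 382 -> q 20.01 caps [(175.0, 64), (175.0, 60), (105.7, 57), (105.2, 55)]
2 worktop 0.72 tray 91.81 sd 1.89 n 386 -> q 19.90 caps [(175.2, 65), (174.9, 63), (106.0, 57), (106.7, 54)]
2 worktop 0.81 tray 91.78 sd 1.96 n 346 -> q 20.03 caps [(175.0, 63), (175.8, 62), (105.5, 54), (105.6, 60)]
```

```bash
python3 - <<'E'
from h import *
def ms(s,d,tag,js):
    P=cloud("side",d)*1e3; ok=d>0; hs=cv2.cvtColor(s,cv2.COLOR_RGB2HSV)
    k=ok&(hs[...,0]>95)&(hs[...,0]<130)&(hs[...,1]>120)&(hs[...,2]>150)&(abs(P[...,0]-485)<60)&(P[...,1]>100)&(P[...,1]<310)&(P[...,2]>60)
    k=cv2.erode(k.astype(np.uint8),np.ones((2,2)))>0; t=P[k][:,2]; zt=np.percentile(t,70); t=t[abs(t-zt)<5]
    w=ok&(abs(P[...,2])<8)&(((abs(P[...,0]-575)<20)&(abs(P[...,1]-170)<80))|((abs(P[...,0]-500)<60)&(abs(P[...,1]-50)<30)))
    c=[]
    for x,y in js:
        g=ok&(np.hypot(P[...,0]-x,P[...,1]-y)<14)&(P[...,2]>98)&(P[...,2]<112); c.append(round(float(np.median(P[g][:,2])),1) if g.any() else None)
    w0=np.median(P[w][:,2]); print(tag,"worktop %.2f n%d"%(w0,w.sum()),"tray %.2f n %d q %.2f"%(np.median(t),len(t),111-np.median(t)+w0),"caps",c)
z=np.load("side0.npz"); J=[(465.7,-57),(435.3,-152),(501,-249),(475,-343)]; ms(z["im"],z["d"],0,J)
z=np.load("t2.npz"); ms(z["s"],z["ds"],1,J)
z=np.load("t3.npz"); ms(z["s"],z["ds"],2,J)
for i in range(3): s,d=grab_frame("side"); ms(s,d,2,J)
E
```

```text
0 worktop 1.72 n392 tray 107.19 n 279 q 5.52 caps [106.9, 106.8, 106.7, 106.7]
1 worktop 1.68 n440 tray 100.41 n 233 q 12.27 caps [None, 106.6, 106.7, 106.6]
2 worktop 1.73 n565 tray 92.79 n 193 q 19.94 caps [None, None, 106.7, 106.6]
2 worktop 1.74 n571 tray 92.95 n 187 q 19.79 caps [None, None, 106.7, 106.5]
2 worktop 1.70 n571 tray 92.92 n 181 q 19.79 caps [None, None, 106.6, 106.7]
2 worktop 1.65 n577 tray 92.92 n 187 q 19.73 caps [None, None, 106.7, 106.8]
```

Both cameras, each referenced to the worktop, give q of about 19.8 to 20.0 mm. That is inside the red band (19 to 28.3 mm). Cap tops sit 83 mm above the tray top, as they should for jars fully home. Two jars are enough, so I'm handing in.

```bash
python3 -c "
from h import *
print(job_done())"
```

```text
the job is handed in; nothing more can be done
None
```

I handed the job in with two jars home in the far and middle wells. Both cameras put the pan at about 19.9 mm, inside the red band but only about 0.9 mm above its lower edge, and the other two jars are still standing on the worktop.

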